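# Seat a returned digital chestpiece in its charging bay

### The job

Take the cleaned navy chestpiece out of the white drip stand, slide its handle into the empty bay of the charging dock, and push it down gently past the drag of the spring contacts until you feel it come up firm against the rubber stop hidden in the bay. Leave it standing home on that stop, let go, and leave everything else on the counter where it is; do not ram the stop.

Things in the scene. Friction and masses are not known exactly. Their poses are not given: they have to be found in the camera images.
- chest_head (a point): Centre of the flat round head (48 mm across, 22 mm thick, faces along x and -x) of the navy chestpiece to seat, about 130 g, upright in a pocket of the white drip stand. z points up. Take it from above by the head's two faces. Its top is 24 mm above this point, the head's lower rim 24 mm below, its foot 106 mm below. Either way round is right in the bay.
- chest_foot (a point): Lowest point of that chestpiece, under the middle of its handle; axes as chest_head. The handle below the head is oblong, 16 mm thick along x and 28 mm wide along y, and ends in a full-round foot of 8 mm radius that finds its own way into a slot if it is within about 1 mm.
- stand: White plastic drip stand, fixed; origin at the middle of its underside, z up. A block 56 mm high (56 mm along x, 104 mm along y) with two upright pockets on a tray 110 x 140 mm; the chestpiece stands in the pocket at y = +26 mm, 38 mm deep in it, 1 mm free all round, and lifts straight out.
- dock: Charging dock, fixed; origin at the middle of its underside, z up. A plinth 88 mm (x) by 236 mm (y) carries a row of three white bays along y at 74 mm spacing, each 66 x 70 mm, tops 92 mm above the counter. One bay is empty; the other two hold chestpieces of the same kind whose heads' lower rims stand 22 and 32 mm above the bay tops.
- bay_mouth (a point): Centre of the slot opening in the top of the empty bay; z up. The upright slot is 18.4 mm along x and 30.4 mm along y: the handle goes in with 1.2 mm free all round. Its floor is a tan rubber stop hidden under the mouth's black bristle seal (gives way without force), screw-set for whichever handle came before: the foot meets it anywhere from 40 to 66 mm down.
- bay: The empty bay itself, origin 84 mm below bay_mouth. Spring contacts: when the foot is 17 to 24 mm down it wedges them apart (5 to 10 N); farther down they drag with 2 to 6 N, steady, and hold the chestpiece where it is let go: it does not sink by itself. The stop yields 1 mm per 5 N and is solid after 5 mm; over 22 N on the stop is ramming it, under 3 N is not firm.
- chest: The chestpiece to seat, as a whole; origin at chest_foot.
- chest_b: Chestpiece standing in another bay, to be left alone; origin at its foot.
- chest_c: Chestpiece standing in another bay, to be left alone; origin at its foot.
- bumper: Tan rubber bumper ring, 42 mm across, 10 mm high, flat on the counter; origin under its middle. Leave alone.
- acoustic: Navy plain chestpiece with a steel stub, 47 mm across, 26 mm high, flat on the counter; origin under its middle. Leave alone.
- pencup: Red plastic pen cup with two pens, 74 mm across, 140 mm high with pens; origin under its middle. Leave alone.
- clipboard: Folded steel clipboard, 232 x 160 mm, 21 mm high at its clip, flat; origin under its middle. Leave alone.
- sanitiser: Sanitiser bottle, 58 mm across, 150 mm high; origin under its middle. Leave alone.
- tin: Round steel tin, 62 mm across, 22 mm high, flat on the counter; origin under its middle. Leave alone.

How it is judged:
On the way, in this order (a step that is already met when the one before it is completed fails the run):
1. the chestpiece has been drawn up out of the drip stand (height (world z) of chest_foot above 0.07 m), for 0.1 s.
2. its foot is in the slot of the empty bay (z of chest_foot in the frame of bay_mouth below -0.012 m and horizontal distance between chest_foot and bay_mouth below 0.005 m), for 0.05 s.
3. it is pressed firmly against the hidden stop (3 N or more) (contact force between chest and stop_c0 above 3 N), for 0.1 s.
At the end, for the whole second after the job is handed in: The chestpiece stands upright (within 5 degrees) and still in the empty bay, its foot centred in the slot within 4 mm and still bearing on the hidden stop (0.5 N or more) (contact force between chest and stop_c0 above 0.5 N and horizontal distance between chest_foot and bay_mouth below 0.004 m and z of chest_foot in the frame of bay_mouth below -0.036 m and angle between chest_head's own z axis and vertical below 0.09 rad and linear speed of chest below 0.01 m/s); the robot touches nothing.
It fails at once if the stop is rammed: more than 22 N between the chestpiece and the stop (contact force between chest and stop_c0 above 22 N).
It fails at once if the chestpiece is dropped or laid over (angle between chest_head's own z axis and vertical above 0.8 rad).
It fails at once if something else on the counter is moved by more than 15 mm (distance of any of chest_b, chest_c, bumper, acoustic, pencup, clipboard, sanitiser, tin from where it was at the start of the episode above 0.015 m).
It also fails if it takes over 72 s, if anything falls off the work surface, if the arm or the gripper's body presses on something with over 40 N, if the wrist force passes 120 N, or if a joint passes its speed limit or range.

### The arm

A 7-joint arm with a two-finger parallel gripper is mounted at the origin on the work surface. World frame = base frame: x ahead of the robot, y to its left, z up, the work surface at z = 0. Lengths are in m, angles in rad, forces in N, time in s.
With the tool pointing down it reaches from about 0.425 to 0.925 m from the base axis. Payload 6.8 kg.
Tool frame: the origin (TCP) lies midway between the tips of the shut fingers; the grasp point (between the pads) lies 19 mm behind it; z points along the fingers, y is the line along which they close (so a half turn about z gives the same grasp; the last joint's range is limited). The gripper opens to 85 mm and grips with 20 to 120 N. Pads are 22 mm wide; open, the fingers measure 114 mm over their backs; the gripper's body (76 mm by 85 mm) begins 54 mm behind the grasp point. The pads swing forward as they close: fully open they stand 13 mm farther back than shut.
Start: joints at [1.08, 0.477, 0.022, 1.555, -0.011, 1.109, -0.083], TCP at [0.252, -0.626, 0.231] pointing down, gripper open.
Joint ranges: [-2.96, 2.96], [-0.34, 2.1], [-1.41, 1.46], [0.24, 2.44], [-1.37, 4.51], [0.17, 1.92], [-2.96, 2.96]. Speed limits (rad/s): [2.39, 2.39, 3.14, 3.14, 3.14, 3.14, 3.14].

### API

Orientations are given as a rotation vector (axis times angle).
In Python, from bench import r gives the robot as it stands. The module is installed in compiled form; this text tells all that it offers.
- The arm moves only by the tool apply_moves, never from a script. Its argument "rows" is a list of rows, each a list of 6 numbers: the shift along the tool's x, y, z scaled (see below), then the turn, a rotation vector about the tool's x, y, z scaled (see below). A call has 1 to 5 rows; each row is the pose to reach, as a shift and turn from the pose commanded when the call began, along the tool's axes at that moment; what a row does not reach only later rows make up. The controller multiplies each number of a shift by 0.25 m and each number of a turn by 90 degrees. A row lasts 1/8 s, in which the tool goes at most 62.5 mm and 10.7 degrees, less where a joint would pass 70% of its speed; a pose out of reach is approached as far as the arm can. A call with a number of a shift or a turn outside -1 to 1 is refused whole. A call with a gripper value outside its range is refused whole. "claw" is the opening, from 0 (shut) to 1 (fully open), set as the call begins (left out, the last holds). The fingers move at their own pace and stop on an object; "newtons" is the grip in N (left out, the last holds). Time passes only in rows, so rows that repeat a pose let the fingers close. It gives the time, the measured TCP pose, the force, the opening and the grip force at its end, in the units of the state.
- r.get_obs(): the state, without advancing time (a new reading comes with each control period).
- r.grab_frame(name): name is "scene" or "top" or "wrist"; returns a dict with "pixels" (384x512x3 uint8, red, green, blue), "intrinsics" (3x3 intrinsics, pixels), "eye" and "attitude" of the camera in the world. Camera axes: x right, y up, looking along -z (the intrinsics and any distortion apply to the point x, -y, -z); pixel columns grow to the right and rows downward; lengths in m; the calibration is good to about 2 mm. The wrist camera is an equidistant fisheye: a pixel r from the principal point sees the ray r / f radians off the axis. A picture is of the moment at which its call begins. There is no depth.
- r.hand_in(): hands the job in; it is judged then, once.
Trained networks look in a picture, given as the dict that the camera call returned (one of the last four; its "shot" number tells which), for a name from the list of things; names that differ only in an ending like _2 or _b are one class to them, and where a whole thing is asked for, a point or a joint stands for the part that bears it (a point fixed in the world has none). Each returns a list of dicts, best first, with "conf" (0 to 1); they miss things now and then, are a little off and sometimes report something else, mostly with a low value. They report only what shows in the picture. A call takes as long as a camera call.
- r.search_frame(picture, thing): "rect" ([left, top, width, height] in pixels, round what is visible of it).
- r.outline_of(picture, thing): "pixels" (384x512 bool, what is visible of it) and "rect" ([left, top, width, height] in pixels, round what is visible of it).
- r.landmark_of(picture, thing): "point" ([column, row] in pixels: a listed point, or the origin of a listed thing).
The state is a dict: "clock": time; "joints": joint angles; "qvel": joint speeds; "tau": joint torques, N m; "tcp_pos": TCP position; "orientation": TCP orientation; "contact_force": force on the tool from outside, world axes, zero at the start; "moment": the same for the moment, N m; "grip_width": finger opening in m; "gripper_force": force on a finger pad.
Only numpy, scipy, OpenCV 4.12 (cv2) and the standard library are available. Lean on these libraries where they do the work, as an engineer would, in place of code of your own. Each camera call takes 0.05 s, during which the arm holds its last target. There are 200 camera calls.

## Working session

There is one attempt and no reset: what is moved stays moved. The work goes in short steps, Python scripts to look and compute and a tool call to move; the robot and the scene stay as the last step left them, time stands still between calls to the robot, and variables do not carry over. Pictures are saved under pics/ and viewed, at most 10 in all, crops included, and the job is handed in when it is done.

Besides the shell and the picture viewer there is one more tool, called after "Call:" by a JSON object that holds its "op" and its "data". apply_moves: Moves the arm, as the interface text tells. Its arguments: {"type":"object","properties":{"rows":{"type":"array","items":{"type":"array","items":{"type":"number"}}},"claw":{"type":"number"},"newtons":{"type":"number"}},"required":["rows"]}

```bash
mkdir -p pics; cat > h.py <<'E'
import numpy as np, cv2
from bench import r
from scipy.spatial.transform import Rotation as R
def rot(a):
    a=np.array(a,float)
    if a.shape==(3,3): return a
    return (R.from_rotvec(a) if a.size==3 else R.from_quat(a)).as_matrix()
def ray(p,px,fish=False):
    K=np.array(p["intrinsics"]); u=(px[0]-K[0,2])/K[0,0]; v=(px[1]-K[1,2])/K[1,1]
    if fish:
        t=np.hypot(u,v); s=np.sin(t)/max(t,1e-9); d=np.array([u*s,-v*s,-np.cos(t)])
    else: d=np.array([u,-v,-1.])
    d=rot(p["attitude"])@d; return np.array(p["eye"]),d/np.linalg.norm(d)
def atz(p,px,z,fish=False):
    o,d=ray(p,px,fish); return o+d*(z-o[2])/d[2]
def tri(rays):
    A=sum(np.eye(3)-np.outer(d,d) for o,d in rays); b=sum((np.eye(3)-np.outer(d,d))@o for o,d in rays)
    x=np.linalg.solve(A,b); return x,[np.linalg.norm((np.eye(3)-np.outer(d,d))@(x-o)) for o,d in rays]
def proj(p,X,fish=False):
    K=np.array(p["intrinsics"]); c=rot(p["attitude"]).T@(np.array(X)-np.array(p["eye"])); x,y,z=c[0],-c[1],-c[2]
    if fish:
        h=np.hypot(x,y); t=np.arctan2(h,z); u,v=x/h*t,y/h*t
    else: u,v=x/z,y/z
    return np.array([K[0,0]*u+K[0,2],K[1,1]*v+K[1,2]])
def save(p,n): cv2.imwrite("pics/"+n,p["pixels"][:,:,::-1])
E
python3 - <<'E'
from h import *
np.set_printoptions(precision=4,suppress=True)
print(r.get_obs())
im=[]
for n in ["scene","top","wrist"]:
    p=r.grab_frame(n); save(p,n+"0.png"); print(n,p["eye"],p["attitude"],p["intrinsics"])
    for t in ["chest_head","chest_foot","bay_mouth","stand","dock","chest","bay"]:
        L=r.landmark_of(p,t); print(t,[(np.round(l["point"],1).tolist(),round(l["conf"],2)) for l in L[:4]])
    im.append(p["pixels"])
cv2.imwrite("pics/all.png",cv2.resize(np.vstack([np.hstack(im[:2])]),(800,300))[:,:,::-1])
E
```

```text
{'clock': 0.0, 'joints': array([ 1.0799,  0.4778,  0.0223,  1.5565, -0.0115,  1.1093, -0.0831]), 'qvel': array([ 0.0013,  0.001 ,  0.0019,  0.0001,  0.0001,  0.0005, -0.0008]), 'tau': array([ -0.0007, -59.6448,   1.6077, -28.12  ,   0.0125,   0.0093,
        -0.    ]), 'tcp_pos': array([ 0.2519, -0.6256,  0.2303]), 'orientation': array([-3.0825, -0.5972,  0.0007]), 'contact_force': array([0.1471, 0.3523, 0.0507]), 'moment': array([ 0.0304, -0.0142, -0.0132]), 'gripper_force': 0.0, 'grip_width': 0.08554036988174071}
scene [1.0142 0.5373 0.9344] [0.3219 0.8796 2.3477] [[393.603    0.     248.1337]
 [  0.     393.603  187.4698]
 [  0.       0.       1.    ]]
chest_head [([342.1, 260.1], 0.91), ([402.3, 305.2], 0.39)]
chest_foot [([333.3, 279.4], 0.93), ([221.4, 193.5], 0.23)]
bay_mouth [([192.2, 155.6], 0.94)]
stand [([329.0, 277.0], 0.91), ([205.2, 177.7], 0.3)]
dock [([212.4, 188.0], 0.78)]
chest [([332.2, 284.0], 0.91), ([221.5, 198.2], 0.69), ([204.9, 177.6], 0.53)]
bay [([194.3, 175.0], 0.95), ([190.0, 157.9], 0.17)]
top [ 0.4783 -0.0252  1.6232] [ 0.0512 -0.0465 -1.5578] [[465.3205   0.     257.946 ]
 [  0.     465.3205 188.5676]
 [  0.       0.       1.    ]]
chest_head [([161.2, 197.7], 0.64)]
chest_foot [([165.2, 201.0], 0.68), ([323.2, 179.7], 0.41)]
bay_mouth [([324.9, 179.8], 0.6)]
stand [([171.4, 201.0], 0.8), ([165.5, 199.4], 0.43), ([240.8, 239.3], 0.33)]
dock [([140.4, 163.6], 0.53)]
chest [([304.5, 183.4], 0.58), ([280.6, 183.3], 0.58), ([166.9, 198.5], 0.51)]
bay [([324.0, 184.2], 0.74), ([160.5, 197.9], 0.29)]
wrist [ 0.326  -0.5953  0.3749] [-0.2783  0.1889 -1.1771] [[297.3186   0.     257.2959]
 [  0.     297.3186 186.9123]
 [  0.       0.       1.    ]]
chest_head []
chest_foot []
bay_mouth []
stand []
dock []
chest []
bay []
```

View pics/all.png

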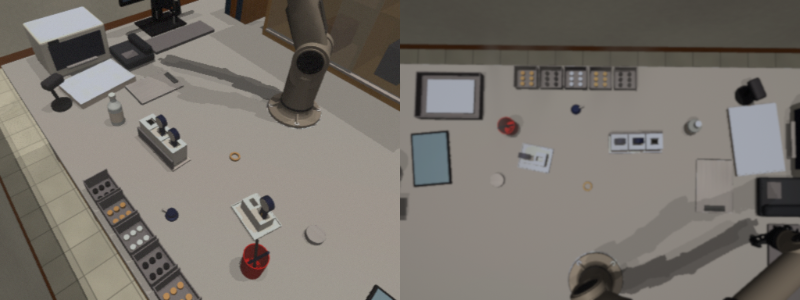

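```bash
python3 - <<'E'
from h import *
np.set_printoptions(precision=4,suppress=True)
s=r.grab_frame("scene"); t=r.grab_frame("top")
def lm(p,n,i=0):
    L=r.landmark_of(p,n); return L[0]["point"]
for n in ["chest_head","chest_foot","bay_mouth","stand","bay"]:
    try:
        a,b=lm(s,n),lm(t,n); print(n,tri([ray(s,a),ray(t,b)]),a,b)
    except Exception as e: print(n,e)
a=atz(s,lm(s,"bay_mouth"),.092);print("mouth z92",a,atz(t,lm(t,"bay_mouth"),.092))
for n in ["stand","dock"]:
  for nm,p in [("top",t),("scene",s)]:
    for o in r.outline_of(p,n)[:2]:
        m=o["pixels"].astype(np.uint8)
        c=max(cv2.findContours(m,0,1)[0],key=cv2.contourArea)[:,0,:]
        # tray/plinth plane
        P=np.array([atz(p,q,.005 if n=="stand" else .09)[:2] for q in c],np.float32)
        print(n,nm,round(o["conf"],2),o["rect"],cv2.minAreaRect(P))
S=cv2.resize(s["pixels"][110:300,140:370],(690,570),interpolation=cv2.INTER_CUBIC)
cv2.imwrite("pics/s1.png",S[:,:,::-1])
T=cv2.resize(t["pixels"][150:230,140:350],(798,304),interpolation=cv2.INTER_CUBIC)
cv2.imwrite("pics/t1.png",T[:,:,::-1])
E
```

```text
chest_head (array([0.5333, 0.2919, 0.1197]), [np.float64(0.004997056603934421), np.float64(0.004997056603934337)]) [341.0, 260.5] [162.6, 198.4]
chest_foot (array([0.6595, 0.2112, 0.1705]), [np.float64(0.1385406868944828), np.float64(0.13854068689448285)]) [337.0, 278.5] [224.7, 140.4]
bay_mouth (array([ 0.5988, -0.244 ,  0.0852]), [np.float64(0.004201576733395863), np.float64(0.004201576733395713)]) [192.8, 156.7] [324.9, 183.0]
stand (array([0.5257, 0.2793, 0.0263]), [np.float64(0.0014435476902575684), np.float64(0.0014435476902575125)]) [331.1, 274.2] [171.0, 202.4]
bay (array([ 0.5988, -0.2448,  0.01  ]), [np.float64(0.008040142662218088), np.float64(0.008040142662218027)]) [193.6, 173.3] [321.4, 185.5]
mouth z92 [ 0.6052 -0.2408  0.092 ] [ 0.5949 -0.2406  0.092 ]
stand top 0.97 [146.7, 182.7, 50.9, 35.9] ((0.5298848152160645, 0.27596601843833923), (0.14289113879203796, 0.11202361434698105), 78.9641342163086)
stand scene 0.97 [300.7, 246.1, 61.2, 62.4] ((0.5239161849021912, 0.2701445519924164), (0.1462346315383911, 0.115028515458107), 79.48494720458984)
stand scene 0.18 [334.7, 250.0, 16.5, 32.2] ((0.46828141808509827, 0.2717125117778778), (0.0920599177479744, 0.04847738519310951), 43.868408203125)
dock top 0.75 [269.1, 165.8, 62.9, 31.2] ((0.5957796573638916, -0.15843930840492249), (0.0894443616271019, 0.21769379079341888), 0.7131642699241638)
dock scene 0.61 [177.6, 164.9, 65.9, 58.6] ((0.6408858299255371, -0.1247338205575943), (0.08266788721084595, 0.2556910216808319), 3.115222930908203)
```

View pics/s1.png

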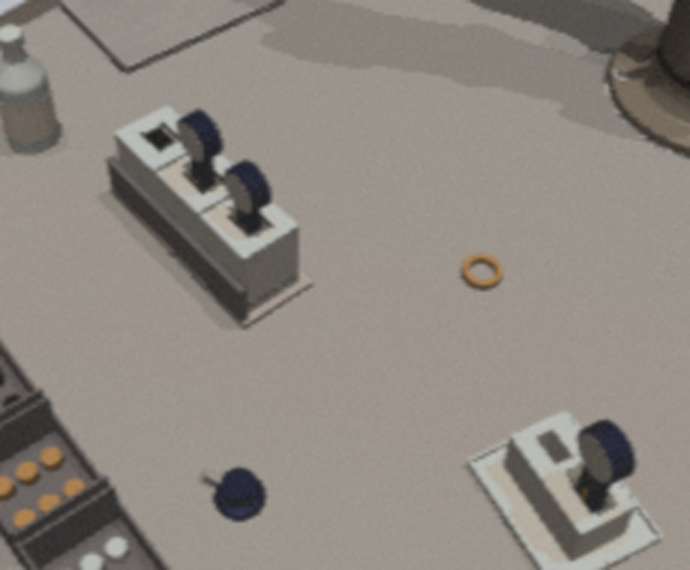

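View pics/t1.png

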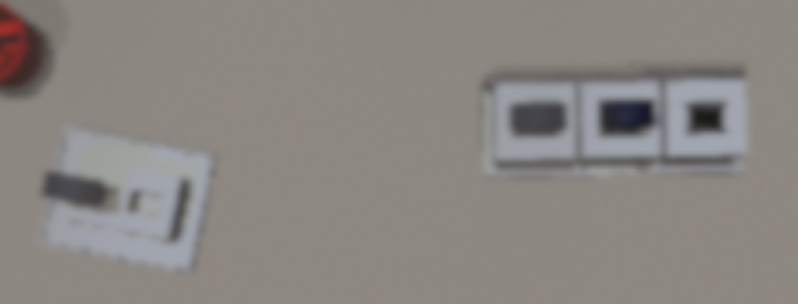

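```bash
cat >> h.py <<'E'
def goal(yaw): # tool down, tool x axis at yaw deg
    c,s=np.cos(np.radians(yaw)),np.sin(np.radians(yaw)); return np.array([[c,s,0],[s,-c,0],[0,0,-1.]])
def plan(X,yaw):
    o=r.get_obs(); Rt=rot(o["orientation"]); d=Rt.T@(np.array(X)-o["tcp_pos"])
    w=R.from_matrix(Rt.T@goal(yaw)).as_rotvec()
    print("t %.2f"%o["clock"],"shift",np.round(d/.25,4).tolist(),"turn",np.round(w/(np.pi/2),4).tolist())
E
python3 - <<'E'
from h import *
p={}
t=r.grab_frame("top")
print(atz(t,(325.8,181.05),.092),atz(t,(159.7,200),.148), r.get_obs()["joints"])
plan([.5,-.38,.34],60); plan([.56,-.245,.34],90)
E
```

```text
[ 0.60139169 -0.24352097  0.092     ] [0.53006156 0.29109965 0.148     ] [ 1.07992626  0.47700871  0.0224122   1.55539074 -0.01150891  1.10926822
 -0.08313211]
t 2.15 shift [1.2875, -0.5432, -0.4348] turn [0.0, -0.0, -0.423]
t 2.15 shift [1.7118, -0.9545, -0.4348] turn [0.0, 0.0, -0.7564]
```

Call:
{"op": "apply_moves", "data": {"rows": [[0.1,-0.05,-0.2,0,0,-0.1],[0.35,-0.15,-0.44,0,0,-0.2],[0.55,-0.3,-0.44,0,0,-0.3],[0.75,-0.4,-0.44,0,0,-0.4],[0.9,-0.48,-0.44,0,0,-0.5]]}}

```text
clock: 2.78
tcp_pos: [0.4174, -0.429, 0.3422]
orientation: [2.615, 1.739, 0.001]
contact_force: [0.4, -0.4, 0.7]
grip_width: 0.0853
gripper_force: 0.0
```

```bash
python3 - <<'E'
from h import *
plan([.56,-.245,.34],90); print(r.get_obs()["joints"])
E
```

```text
t 2.77 shift [0.8995, 0.2414, 0.0088] turn [0.0009, 0.0005, -0.2527]
[ 0.86774837  0.27950532 -0.21857019  1.59174001  0.06267962  1.27558278
  0.24223281]
```

Call:
{"op": "apply_moves", "data": {"rows": [[0.25,0.07,0,0,0,-0.1],[0.5,0.14,0,0,0,-0.2],[0.75,0.2,0,0,0,-0.253],[0.9,0.24,0,0,0,-0.253],[0.9,0.24,0,0,0,-0.253]]}}

```text
clock: 3.4
tcp_pos: [0.5618, -0.2423, 0.3414]
orientation: [-2.218, -2.224, -0.004]
contact_force: [-0.8, -1.4, -0.8]
grip_width: 0.0852
gripper_force: 0.0
```

```bash
python3 - <<'E'
from h import *
np.set_printoptions(precision=4,suppress=True)
p=r.grab_frame("wrist"); save(p,"w1.png")
for n,z in [("bay_mouth",.092),("dock",0)]:
    for l in r.landmark_of(p,n)[:2]: print(n,l,atz(p,l["point"],z,True))
print(p["eye"], r.get_obs()["tcp_pos"], proj(p,[.6014,-.2435,.092],True))
plan([.52,-.0,.34],82)
E
```

```text
bay_mouth {'point': [286.1, 154.4], 'conf': 0.59} [ 0.6006 -0.243   0.092 ]
[ 0.5611 -0.1617  0.4851] [ 0.5588 -0.2486  0.3412] [286.7053 154.736 ]
t 3.55 shift [0.9932, -0.1617, 0.0041] turn [-0.0003, 0.0005, 0.0846]
```

View pics/w1.png

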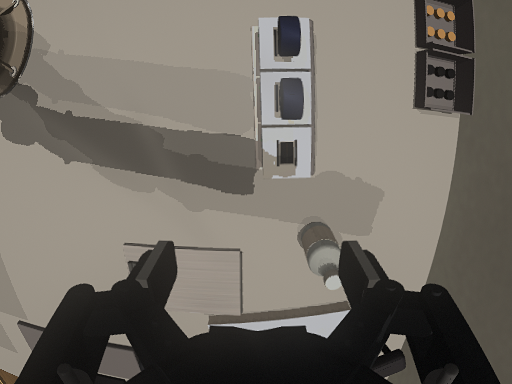

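```bash
python3 - <<'E'
from h import *
np.set_printoptions(precision=4,suppress=True)
p=r.grab_frame("wrist")
g=cv2.cvtColor(p["pixels"],cv2.COLOR_RGB2GRAY)
# white top face edges -> right & left edges per row, at z=.092
for side in (0,1):
    P=[]
    for row in list(range(26,64,3))+list(range(80,120,3))+list(range(132,172,3)):
        l=np.where(g[row,245:330]>185)[0]
        if len(l): P.append(atz(p,(245+(l[0]-.5 if side==0 else l[-1]+.5),row),.092,True)[:2])
    P=np.array(P); f=np.polyfit(P[:,1],P[:,0],1); e=P[:,0]-np.polyval(f,P[:,1]); k=abs(e)<.003; f=np.polyfit(P[k,1],P[k,0],1)
    print("edge: dx/dy deg",np.degrees(np.arctan(f[0])),"x at y=-.243",np.polyval(f,-.243),"sd",e[k].std(),k.sum(),len(k))
# dark slot centroid
m=((g<70)[135:172,268:306]).astype(np.uint8)
n,lab,st,c=cv2.connectedComponentsWithStats(m); i=1+np.argmax(st[1:,4]); print(st[i],c[i]); q=c[i]+[268,135]; print(atz(p,q,.092,True))
cnt=cv2.findContours((lab==i).astype(np.uint8),0,1)[0][0][:,0,:]+[268,135]
W=np.array([atz(p,x,.092,True)[:2] for x in cnt],np.float32); print(cv2.minAreaRect(W))
o=r.get_obs();print(o["tcp_pos"]); plan([.52,.0,.34],82)
E
```

```text
edge: dx/dy deg -70.50882778562041 x at y=-.243 0.9765168717833679 sd 0.0 1 28<stdin>:11: RankWarning: Polyfit may be poorly conditioned
Traceback (most recent call last):
TypeError: expected non-empty vector for x
```

Call:
{"op": "apply_moves", "data": {"rows": [[0.25,-0.04,0,0,0,0.03],[0.5,-0.08,0,0,0,0.06],[0.75,-0.12,0,0,0,0.085],[0.99,-0.16,0,0,0,0.085],[0.99,-0.16,0,0,0,0.085]]}}

```text
clock: 4.22
tcp_pos: [0.5198, 0.0047, 0.3421]
orientation: [2.363, 2.07, 0.002]
contact_force: [-0.2, -0.6, 0.7]
grip_width: 0.0854
gripper_force: 0.0
```

```bash
python3 - <<'E'
from h import *
plan([.53,.22,.34],79)
E
```

```text
t 4.22 shift [0.859, -0.0727, 0.0094] turn [0.0007, -0.0007, 0.0382]
```

Call:
{"op": "apply_moves", "data": {"rows": [[0.22,-0.02,0,0,0,0.02],[0.44,-0.04,0,0,0,0.038],[0.65,-0.06,0,0,0,0.038],[0.78,-0.07,0,0,0,0.038],[0.78,-0.07,0,0,0,0.038]]}}

```text
clock: 4.85
tcp_pos: [0.5305, 0.1969, 0.3412]
orientation: [-2.428, -1.992, -0.001]
contact_force: [-0.8, -0.6, -0.5]
grip_width: 0.0854
gripper_force: 0.0
```

```bash
python3 - <<'E'
from h import *
np.set_printoptions(precision=4,suppress=True)
p=r.grab_frame("wrist"); save(p,"w2.png")
for n,z in [("chest_head",.124),("stand",0),("chest",.018)]:
    for l in r.landmark_of(p,n)[:2]: print(n,l,atz(p,l["point"],z,True))
print(p["eye"],r.get_obs()["tcp_pos"])
pc=proj(p,[.53,.285,.1],True).astype(int); print(pc)
x,y=np.clip(pc[0]-80,0,352),np.clip(pc[1]-60,0,264)
print(x,y)
cv2.imwrite("pics/w2c.png",cv2.resize(p["pixels"][y:y+120,x:x+160],(800,600),interpolation=cv2.INTER_CUBIC)[:,:,::-1])
import pickle; pickle.dump(p,open("w2.pkl","wb"))
E
```

```text
chest_head {'point': [240.2, 75.5], 'conf': 0.64} [0.5297 0.3013 0.124 ]
stand {'point': [247.7, 93.8], 'conf': 0.73} [0.53   0.2782 0.    ]
chest {'point': [244.9, 79.8], 'conf': 0.9} [0.5307 0.3006 0.018 ]
[0.5458 0.2762 0.4848] [0.5311 0.1932 0.3412]
[244  88]
164 28
```

View pics/w2c.png

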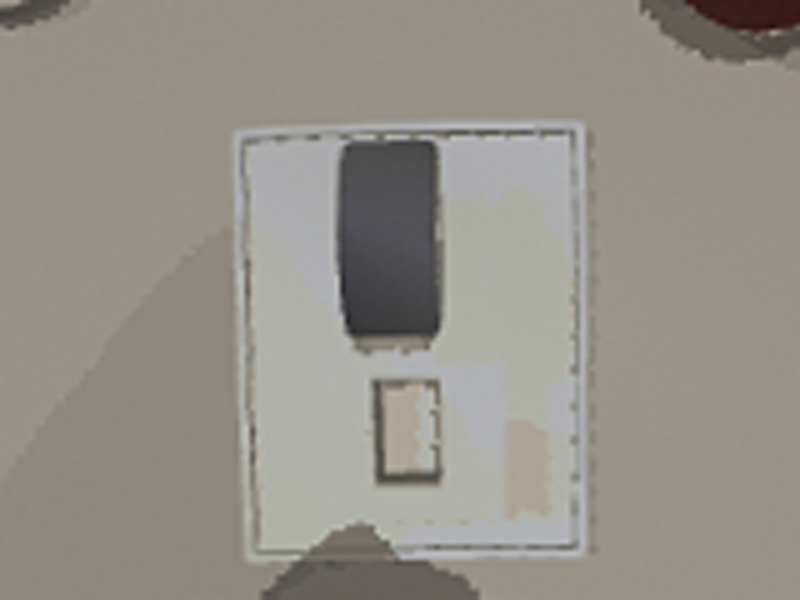

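```bash
python3 - <<'E'
from h import *
import pickle
np.set_printoptions(precision=4,suppress=True)
p=pickle.load(open("w2.pkl","rb"))
def W(c,z): return atz(p,(164+c[0]/5-.4,28+c[1]/5-.4),z,True)
for z in (.004,):
    C=np.array([W(c,z) for c in [(236,130),(584,122),(584,555),(247,560)]])[:,:2]
    print(C.mean(0),"sides",[np.linalg.norm(C[i]-C[(i+1)%4]) for i in range(4)])
    for a,b in [(0,1),(3,2),(3,0),(2,1)]: d=C[b]-C[a]; print(np.degrees(np.arctan2(d[1],d[0])))
c=C.mean(0); 
for y in (-11,-10): a=np.radians(y); print("head pred",c+np.array([-np.sin(a),np.cos(a)])*.026)
l,rr=W((341,238),.145),W((439,238),.145); print("head lr",l,rr,(l+rr)/2,np.linalg.norm(l-rr))
# pocket at z .056 empty one, y=-26
P=[W(q,.056) for q in [(375,380),(441,380),(441,482),(375,482)]]; print("pocket",np.mean(P,0)); a=np.radians(-10.5); print("->chest",np.mean(P,0)[:2]+np.array([-np.sin(a),np.cos(a)])*.052)
t,b=W((390,140),.124),W((390,337),.13); print(t,b,(t+b)/2)
plan([.531,.301,.23],79)
E
```

```text
[0.5268 0.2759] sides [np.float64(0.11043421941438385), np.float64(0.14130440624546828), np.float64(0.11044815750371076), np.float64(0.14123722665594066)]
-10.557461420273185
-10.592336683176173
79.24006728605045
79.245806867998
head pred [0.5318 0.3014]
head pred [0.5313 0.3015]
head lr [0.5215 0.3022 0.145 ] [0.543  0.2976 0.145 ] [0.5323 0.2999 0.145 ] 0.021984147493654353
pocket [0.5226 0.2504 0.056 ]
->chest [0.532  0.3015]
[0.5362 0.3249 0.124 ] [0.5269 0.2777 0.13  ] [0.5316 0.3013 0.127 ]
t 5.05 shift [0.4227, -0.0871, 0.4441] turn [0.0002, 0.0008, -0.0066]
```

Call:
{"op": "apply_moves", "data": {"rows": [[0.2,-0.04,0.1,0,0,-0.005],[0.42,-0.088,0.25,0,0,-0.009],[0.425,-0.09,0.45,0,0,-0.009],[0.425,-0.09,0.6,0,0,-0.009],[0.425,-0.09,0.6,0,0,-0.009]], "claw": 1, "newtons": 70}}

```text
clock: 5.68
tcp_pos: [0.5284, 0.3014, 0.1885]
orientation: [-2.419, -2.005, 0.01]
contact_force: [-0.3, 0.1, 0.0]
grip_width: 0.0854
gripper_force: 0.0
```

```bash
python3 - <<'E'
from h import *
p=r.grab_frame("wrist"); save(p,"w3.png")
plan([.5318,.3012,.108],79.4)
E
```

```text
t 5.72 shift [-0.0038, 0.01, 0.3319] turn [-0.0007, 0.0011, -0.0009]
```

View pics/w3.png

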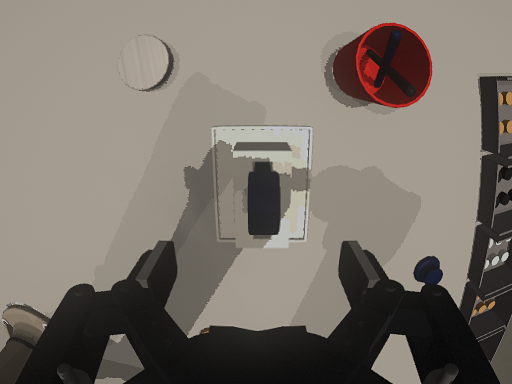

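Call:
{"op": "apply_moves", "data": {"rows": [[-0.004,0.01,0.1,0,0,0],[-0.004,0.01,0.2,0,0,0],[-0.004,0.01,0.29,0,0,0],[-0.004,0.01,0.33,0,0,0],[-0.004,0.01,0.33,0,0,0]]}}

```text
clock: 6.35
tcp_pos: [0.5324, 0.303, 0.1099]
orientation: [2.417, 2.006, 0.002]
contact_force: [0.1, 0.5, -0.1]
grip_width: 0.0853
gripper_force: 0.0
```

```bash
python3 - <<'E'
from h import *
p=r.grab_frame("wrist")
print([ (l["point"],l["conf"]) for l in r.landmark_of(p,"chest_head")[:1]], proj(p,[.5318,.3012,.124],True))
g=p["pixels"]; print(r.get_obs()["tcp_pos"])
plan([.5318,.3012,.108],79.4)
E
```

```text
[([259.9, 264.8], 0.83)] [258.00128644 261.94461288]
[0.53245096 0.30353578 0.11040249]
t 6.45 shift [-0.0097, -0.0009, 0.0096] turn [0.0012, -0.001, 0.0002]
```

Call:
{"op": "apply_moves", "data": {"rows": [[-0.008,0,0.01,0,0,0],[-0.008,0,0.01,0,0,0],[-0.008,0,0.01,0,0,0],[-0.008,0,0.01,0,0,0],[-0.008,0,0.01,0,0,0]], "claw": 0, "newtons": 70}}

```text
clock: 7.08
tcp_pos: [0.5315, 0.3014, 0.1066]
orientation: [2.416, 2.008, 0.001]
contact_force: [1.1, 0.8, 1.4]
grip_width: 0.0213
gripper_force: 68.2
```

Call:
{"op": "apply_moves", "data": {"rows": [[0,0,0,0,0,0],[0,0,0,0,0,0],[0,0,0,0,0,0]]}}

```text
clock: 7.45
tcp_pos: [0.5315, 0.3014, 0.1066]
orientation: [2.416, 2.008, 0.001]
contact_force: [1.2, -0.1, 2.7]
grip_width: 0.0215
gripper_force: 68.4
```

Call:
{"op": "apply_moves", "data": {"rows": [[0,0,-0.1,0,0,0],[0,0,-0.22,0,0,0],[0,0,-0.42,0,0,0],[0,0,-0.62,0,0,0],[0,0,-0.8,0,0,0]]}}

```text
clock: 8.07
tcp_pos: [0.5304, 0.3007, 0.3073]
orientation: [-2.416, -2.008, 0.003]
contact_force: [-0.0, 0.5, -1.3]
grip_width: 0.0213
gripper_force: 70.2
```

```bash
python3 - <<'E'
from h import *
plan([.53,.09,.307],85)
E
```

```text
t 8.07 shift [-0.8288, 0.1529, 0.0019] turn [-0.0008, 0.0007, -0.0617]
```

Call:
{"op": "apply_moves", "data": {"rows": [[-0.15,0.03,0,0,0,-0.02],[-0.35,0.065,0,0,0,-0.04],[-0.55,0.1,0,0,0,-0.062],[-0.75,0.14,0,0,0,-0.062],[-0.93,0.16,0,0,0,-0.062]]}}

```text
clock: 8.7
tcp_pos: [0.5269, 0.0629, 0.3054]
orientation: [-2.316, -2.121, 0.003]
contact_force: [-0.1, 0.2, -1.4]
grip_width: 0.0212
gripper_force: 70.3
```

```bash
python3 - <<'E'
from h import *
plan([.58,-.14,.307],90.5)
E
```

```text
t 8.70 shift [-0.7897, 0.2831, -0.0063] turn [-0.0014, 0.0004, -0.0616]
```

Call:
{"op": "apply_moves", "data": {"rows": [[-0.2,0.07,0,0,0,-0.02],[-0.4,0.14,0,0,0,-0.04],[-0.6,0.2,0,0,0,-0.062],[-0.8,0.26,0,0,0,-0.062],[-0.99,0.3,0,0,0,-0.062]]}}

```text
clock: 9.32
tcp_pos: [0.5804, -0.1894, 0.3052]
orientation: [-2.208, -2.231, 0.002]
contact_force: [0.4, 0.1, -1.0]
grip_width: 0.0212
gripper_force: 70.3
```

```bash
python3 - <<'E'
from h import *
plan([.60,-.325,.307],90.5)
E
```

```text
t 9.32 shift [-0.543, 0.0728, -0.0076] turn [-0.0015, -0.0005, 0.001]
```

Call:
{"op": "apply_moves", "data": {"rows": [[-0.15,0.02,0,0,0,0],[-0.35,0.05,0,0,0,0],[-0.5,0.07,0,0,0,0],[-0.54,0.073,0,0,0,0],[-0.54,0.073,0,0,0,0]]}}

```text
clock: 9.95
tcp_pos: [0.6002, -0.3223, 0.3053]
orientation: [-2.209, -2.231, 0.0]
contact_force: [0.4, 0.6, -1.6]
grip_width: 0.0211
gripper_force: 70.1
```

```bash
python3 - <<'E'
from h import *
import pickle
np.set_printoptions(precision=4,suppress=True)
p=r.grab_frame("wrist"); save(p,"w4.png"); pickle.dump(p,open("w4.pkl","wb"))
for l in r.landmark_of(p,"bay_mouth")[:2]: print(l,atz(p,l["point"],.092,True))
pc=proj(p,[.601,-.22,.092],True).astype(int); x,y=max(pc[0]-80,0),max(pc[1]-60,0); print(pc,x,y,p["eye"],r.get_obs()["tcp_pos"])
cv2.imwrite("pics/w4c.png",cv2.resize(p["pixels"][y:y+120,x:x+160],(800,600),interpolation=cv2.INTER_CUBIC)[:,:,::-1])
E
```

```text
{'point': [260.9, 93.3], 'conf': 0.86} [ 0.6028 -0.2415  0.092 ]
[259  75] 179 15 [ 0.5993 -0.2416  0.4489] [ 0.6009 -0.3204  0.3061]
```

View pics/w4c.png

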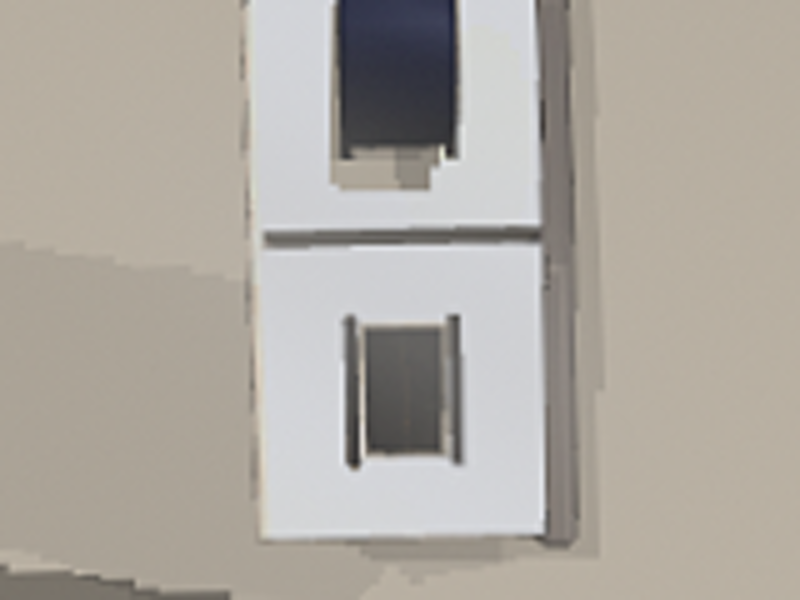

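```bash
python3 - <<'E'
from h import *
import pickle
np.set_printoptions(precision=4,suppress=True)
p=pickle.load(open("w4.pkl","rb"))
def W(c,z): return atz(p,(179+c[0]/5-.4,15+c[1]/5-.4),z,True)[:2]
C=np.array([W(c,.092) for c in [(262,247),(540,242),(546,533),(262,537)]])
def dump(C):
    print(C.mean(0),"sides",np.array([np.linalg.norm(C[i]-C[(i+1)%4]) for i in range(4)]),"dirs",[np.degrees(np.arctan2(*(C[b]-C[a])[::-1])) for a,b in [(0,1),(3,2),(3,0),(2,1)]])
dump(C)
dump(np.array([W(c,.092) for c in [(364,325),(445,325),(445,455),(364,455)]]))
dump(np.array([W(c,.092) for c in [(345,316),(460,314),(463,464),(347,468)]]))
plan([.602,-.2425,.24],90.5)
E
```

```text
[ 0.6007 -0.2403] sides [0.0654 0.0703 0.0682 0.07  ] dirs [np.float64(1.728870687061527), np.float64(1.4825906281264825), np.float64(90.07109764885797), np.float64(92.34686401275164)]
[ 0.6011 -0.2407] sides [0.0191 0.0312 0.0192 0.0312] dirs [np.float64(0.6908951522631747), np.float64(0.6767145309776559), np.float64(90.47826202599099), np.float64(90.79757128709049)]
[ 0.601  -0.2407] sides [0.027  0.0361 0.0276 0.0365] dirs [np.float64(1.6937376508434787), np.float64(2.679656143832358), np.float64(91.14754081807837), np.float64(91.9895655029844)]
t 10.05 shift [0.3113, 0.0085, 0.2648] turn [-0.0003, -0.0009, 0.0026]
```

Call:
{"op": "apply_moves", "data": {"rows": [[0.12,0.003,0,0,0,-0.004],[0.26,0.006,0.1,0,0,-0.008],[0.319,0.005,0.25,0,0,-0.008],[0.319,0.005,0.4,0,0,-0.008],[0.319,0.005,0.46,0,0,-0.008]]}}

```text
clock: 10.68
tcp_pos: [0.6001, -0.2398, 0.1896]
orientation: [-2.19, -2.248, 0.001]
contact_force: [-0.4, -0.2, -0.5]
grip_width: 0.0212
gripper_force: 70.1
```

```bash
python3 - <<'E'
from h import *
np.set_printoptions(precision=4,suppress=True)
p=r.grab_frame("wrist"); s=r.grab_frame("scene")
o=r.get_obs(); print(o["tcp_pos"],o["orientation"],o["contact_force"])
l=r.landmark_of(p,"chest_head")[:1]; print(l, atz(p,l[0]["point"],o["tcp_pos"][2]+.0174,True) if l else 0)
a=p["pixels"][160:340,140:380]; b=s["pixels"][115:195,150:260]
im=np.hstack([cv2.resize(a,(400,300)),cv2.resize(b,(400,300),interpolation=cv2.INTER_CUBIC)])
cv2.imwrite("pics/c5.png",cv2.resize(im,(800,300))[:,:,::-1])
plan([.601,-.2405,.1886],91.2)
E
```

```text
[ 0.6004 -0.2413  0.1902] [-2.192  -2.2469  0.0013] [-0.7496  0.0685 -1.4244]
[{'point': [254.8, 264.6], 'conf': 0.72}] [ 0.5986 -0.2407  0.2076]
t 10.82 shift [0.006, -0.0012, 0.0127] turn [0.0, -0.0002, 0.0019]
```

View pics/c5.png

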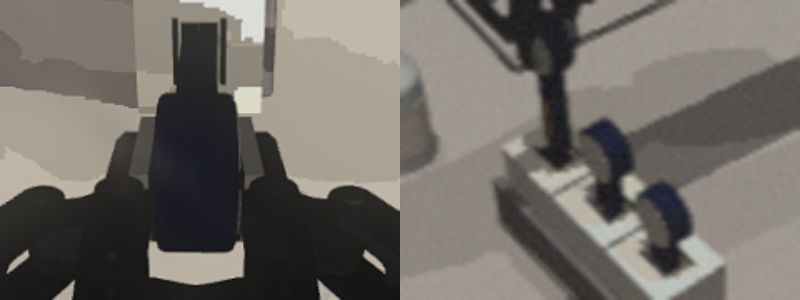

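Call:
{"op": "apply_moves", "data": {"rows": [[0.006,-0.001,0.012,0,0,0.002],[0.006,-0.001,0.025,0,0,0.002],[0.006,-0.001,0.04,0,0,0.002],[0.006,-0.001,0.055,0,0,0.002],[0.006,-0.001,0.07,0,0,0.002]]}}

```text
clock: 11.45
tcp_pos: [0.6008, -0.2415, 0.1735]
orientation: [-2.199, -2.243, 0.0]
contact_force: [-0.1, 0.6, -1.5]
grip_width: 0.0214
gripper_force: 70.1
```

Call:
{"op": "apply_moves", "data": {"rows": [[0,0,0.008,0,0,0],[0,0,0.016,0,0,0],[0,0,0.024,0,0,0],[0,0,0.024,0,0,0]]}}

```text
clock: 11.95
tcp_pos: [0.6008, -0.2414, 0.1677]
orientation: [-2.199, -2.243, 0.0]
contact_force: [-0.2, -0.3, -0.2]
grip_width: 0.0213
gripper_force: 70.1
```

Call:
{"op": "apply_moves", "data": {"rows": [[0,0,0.012,0,0,0],[0,0,0.024,0,0,0],[0,0,0.036,0,0,0],[0,0,0.048,0,0,0]]}}

```text
clock: 12.45
tcp_pos: [0.6016, -0.2416, 0.157]
orientation: [2.198, 2.242, 0.001]
contact_force: [-1.4, 0.9, 5.6]
grip_width: 0.0211
gripper_force: 71.3
```

Call:
{"op": "apply_moves", "data": {"rows": [[0,0,0.012,0,0,0],[0,0,0.024,0,0,0],[0,0,0.028,0,0,0],[0,0,0.028,0,0,0],[0,0,0.028,0,0,0]]}}

```text
clock: 13.08
tcp_pos: [0.6009, -0.2415, 0.1487]
orientation: [2.199, 2.243, 0.0]
contact_force: [0.4, -0.5, 1.0]
grip_width: 0.0206
gripper_force: 70.5
```

Call:
{"op": "apply_moves", "data": {"rows": [[0,0,0.006,0,0,0],[0,0,0.012,0,0,0],[0,0,0.018,0,0,0],[0,0,0.024,0,0,0]]}}

```text
clock: 13.58
tcp_pos: [0.601, -0.2413, 0.1428]
orientation: [2.199, 2.243, 0.0]
contact_force: [1.3, -0.6, 3.8]
grip_width: 0.0213
gripper_force: 70.7
```

Call:
{"op": "apply_moves", "data": {"rows": [[0,0,0.003,0,0,0],[0,0,0.006,0,0,0],[0,0,0.009,0,0,0],[0,0,0.012,0,0,0]]}}

```text
clock: 14.08
tcp_pos: [0.6009, -0.2413, 0.1397]
orientation: [-2.199, -2.244, -0.0]
contact_force: [0.4, 0.7, 3.5]
grip_width: 0.0209
gripper_force: 70.8
```

Call:
{"op": "apply_moves", "data": {"rows": [[0,0,0.003,0,0,0],[0,0,0.006,0,0,0],[0,0,0.009,0,0,0],[0,0,0.012,0,0,0]]}}

```text
clock: 14.58
tcp_pos: [0.6009, -0.2414, 0.1367]
orientation: [2.199, 2.243, 0.0]
contact_force: [-0.1, 0.0, 3.7]
grip_width: 0.0213
gripper_force: 70.8
```

Call:
{"op": "apply_moves", "data": {"rows": [[0,0,0.003,0,0,0],[0,0,0.006,0,0,0],[0,0,0.009,0,0,0],[0,0,0.012,0,0,0]]}}

```text
clock: 15.08
tcp_pos: [0.6009, -0.2414, 0.1337]
orientation: [2.199, 2.243, -0.0]
contact_force: [0.7, 0.2, 3.8]
grip_width: 0.0213
gripper_force: 70.8
```

Call:
{"op": "apply_moves", "data": {"rows": [[0,0,0.003,0,0,0],[0,0,0.006,0,0,0],[0,0,0.009,0,0,0],[0,0,0.012,0,0,0]]}}

```text
clock: 15.58
tcp_pos: [0.6009, -0.2414, 0.1308]
orientation: [2.199, 2.243, 0.0]
contact_force: [0.1, -0.3, 2.8]
grip_width: 0.0216
gripper_force: 70.8
```

Call:
{"op": "apply_moves", "data": {"rows": [[0,0,0.003,0,0,0],[0,0,0.006,0,0,0],[0,0,0.009,0,0,0],[0,0,0.012,0,0,0]]}}

```text
clock: 16.08
tcp_pos: [0.6009, -0.2414, 0.1278]
orientation: [2.199, 2.243, 0.0]
contact_force: [0.1, -0.0, 3.7]
grip_width: 0.0211
gripper_force: 70.8
```

Call:
{"op": "apply_moves", "data": {"rows": [[0,0,0.003,0,0,0],[0,0,0.006,0,0,0],[0,0,0.009,0,0,0],[0,0,0.012,0,0,0]]}}

```text
clock: 16.58
tcp_pos: [0.6009, -0.2414, 0.1248]
orientation: [2.199, 2.243, 0.0]
contact_force: [0.0, -0.9, 3.6]
grip_width: 0.0213
gripper_force: 70.8
```

Call:
{"op": "apply_moves", "data": {"rows": [[0,0,0.003,0,0,0],[0,0,0.006,0,0,0],[0,0,0.009,0,0,0],[0,0,0.012,0,0,0]]}}

```text
clock: 17.08
tcp_pos: [0.6009, -0.2414, 0.1218]
orientation: [2.199, 2.243, -0.0]
contact_force: [0.3, 1.1, 3.4]
grip_width: 0.021
gripper_force: 70.8
```

Call:
{"op": "apply_moves", "data": {"rows": [[0,0,0.003,0,0,0],[0,0,0.006,0,0,0],[0,0,0.009,0,0,0],[0,0,0.012,0,0,0]]}}

```text
clock: 17.58
tcp_pos: [0.6009, -0.2414, 0.1188]
orientation: [2.199, 2.243, 0.0]
contact_force: [0.4, -0.1, 2.6]
grip_width: 0.0212
gripper_force: 70.8
```

Call:
{"op": "apply_moves", "data": {"rows": [[0,0,0.003,0,0,0],[0,0,0.006,0,0,0],[0,0,0.009,0,0,0],[0,0,0.012,0,0,0]]}}

```text
clock: 18.08
tcp_pos: [0.6009, -0.2414, 0.1162]
orientation: [2.199, 2.243, -0.0]
contact_force: [-0.6, 0.1, 8.6]
grip_width: 0.0217
gripper_force: 71.6
```

Call:
{"op": "apply_moves", "data": {"rows": [[0,0,0.0025,0,0,0],[0,0,0.005,0,0,0],[0,0,0.005,0,0,0],[0,0,0.005,0,0,0]]}}

```text
clock: 18.58
tcp_pos: [0.601, -0.2414, 0.1155]
orientation: [2.199, 2.243, -0.0]
contact_force: [-1.2, 1.1, 10.1]
grip_width: 0.0214
gripper_force: 72.0
```

Call:
{"op": "apply_moves", "data": {"rows": [[0,0,0.004,0,0,0],[0,0,0.004,0,0,0],[0,0,0.004,0,0,0]]}}

```text
clock: 18.95
tcp_pos: [0.601, -0.2414, 0.1148]
orientation: [2.199, 2.243, -0.0]
contact_force: [-2.3, 1.4, 12.2]
grip_width: 0.0211
gripper_force: 72.2
```

Call:
{"op": "apply_moves", "data": {"rows": [[0,0,0,0,0,0],[0,0,0,0,0,0],[0,0,0,0,0,0],[0,0,0,0,0,0],[0,0,0,0,0,0]], "claw": 0.7, "newtons": 20}}

```text
clock: 19.58
tcp_pos: [0.6008, -0.2414, 0.1134]
orientation: [-2.199, -2.243, 0.0]
contact_force: [0.3, -0.4, -0.9]
grip_width: 0.0602
gripper_force: 0.0
```

Call:
{"op": "apply_moves", "data": {"rows": [[0,0,-0.05,0,0,0],[0,0,-0.2,0,0,0],[0,0,-0.4,0,0,0],[0,0,-0.6,0,0,0],[0,0,-0.6,0,0,0]]}}

```text
clock: 20.2
tcp_pos: [0.6036, -0.2417, 0.2698]
orientation: [2.193, 2.237, 0.007]
contact_force: [0.4, -0.8, -0.4]
grip_width: 0.0597
gripper_force: 0.0
```

```bash
python3 - <<'E'
from h import *
p=r.grab_frame("wrist"); s=r.grab_frame("scene")
print(r.get_obs()["contact_force"])
l=r.landmark_of(p,"chest_head")[:3]; print([(x["point"],x["conf"],atz(p,x["point"],.132,True)) for x in l])
im=np.hstack([cv2.resize(p["pixels"],(400,300)),cv2.resize(s["pixels"][115:195,150:260],(400,300),interpolation=cv2.INTER_CUBIC)])
cv2.imwrite("pics/c6.png",im[:,:,::-1])
E
```

```text
[ 0.56422344 -0.51919427  0.26720842]
[([252.6, 175.6], 0.56, array([ 0.59991448, -0.2416355 ,  0.132     ]))]
```

View pics/c6.png

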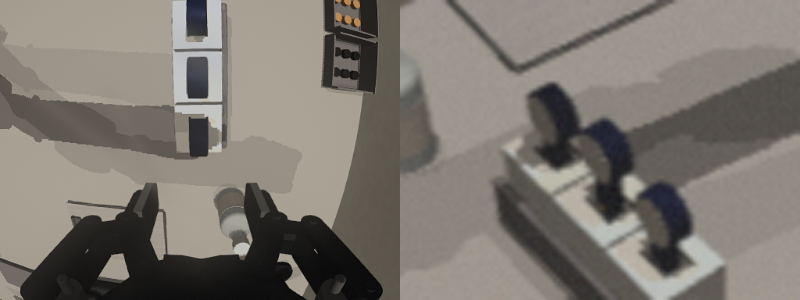

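Call:
{"op": "apply_moves", "data": {"rows": [[0,0,0,0,0,0],[0,0,0,0,0,0],[0,0,0,0,0,0],[0,0,0,0,0,0],[0,0,0,0,0,0]], "claw": 0}}

```text
clock: 20.98
tcp_pos: [0.6009, -0.2414, 0.2635]
orientation: [-2.199, -2.243, -0.0]
contact_force: [-0.2, -0.1, 0.1]
grip_width: 0.0003
gripper_force: 0.0
```

```bash
python3 - <<'E'
from h import *
plan([.601,-.2414,.163],91.2)
E
```

```text
t 20.98 shift [-0.0001, 0.0005, 0.4021] turn [-0.0, -0.0, -0.0007]
```

Call:
{"op": "apply_moves", "data": {"rows": [[0,0,0.15,0,0,0],[0,0,0.28,0,0,0],[0,0,0.36,0,0,0],[0,0,0.39,0,0,0],[0,0,0.39,0,0,0]]}}

```text
clock: 21.6
tcp_pos: [0.6012, -0.2414, 0.1664]
orientation: [2.199, 2.243, 0.0]
contact_force: [0.1, 0.5, 0.4]
grip_width: 0.0
gripper_force: 0.0
```

Call:
{"op": "apply_moves", "data": {"rows": [[0,0,0.004,0,0,0],[0,0,0.008,0,0,0],[0,0,0.012,0,0,0],[0,0,0.012,0,0,0]]}}

```text
clock: 22.1
tcp_pos: [0.6009, -0.2414, 0.1631]
orientation: [2.199, 2.243, 0.0]
contact_force: [0.5, 0.1, -0.4]
grip_width: -0.0001
gripper_force: 0.0
```

Call:
{"op": "apply_moves", "data": {"rows": [[0,0,0.003,0,0,0],[0,0,0.006,0,0,0],[0,0,0.008,0,0,0],[0,0,0.008,0,0,0]]}}

```text
clock: 22.6
tcp_pos: [0.6008, -0.2414, 0.161]
orientation: [-2.199, -2.243, 0.0]
contact_force: [0.4, 0.1, -0.2]
grip_width: -0.0002
gripper_force: 0.0
```

Call:
{"op": "apply_moves", "data": {"rows": [[0,0,0.003,0,0,0],[0,0,0.006,0,0,0],[0,0,0.009,0,0,0],[0,0,0.009,0,0,0]]}}

```text
clock: 23.1
tcp_pos: [0.6008, -0.2414, 0.1587]
orientation: [-2.199, -2.243, 0.0]
contact_force: [-0.6, 0.8, 0.9]
grip_width: -0.0001
gripper_force: 0.0
```

Call:
{"op": "apply_moves", "data": {"rows": [[0,0,0.002,0,0,0],[0,0,0.004,0,0,0],[0,0,0.006,0,0,0],[0,0,0.006,0,0,0]]}}

```text
clock: 23.6
tcp_pos: [0.6009, -0.2414, 0.1573]
orientation: [2.199, 2.243, 0.0]
contact_force: [0.3, -0.2, -0.3]
grip_width: -0.0
gripper_force: 0.0
```

Call:
{"op": "apply_moves", "data": {"rows": [[0,0,0.002,0,0,0],[0,0,0.004,0,0,0],[0,0,0.006,0,0,0],[0,0,0.006,0,0,0]]}}

```text
clock: 24.1
tcp_pos: [0.6018, -0.2415, 0.157]
orientation: [2.198, 2.242, 0.002]
contact_force: [-0.8, -0.1, 7.0]
grip_width: -0.0001
gripper_force: 3.3
```

Call:
{"op": "apply_moves", "data": {"rows": [[0,0,0.002,0,0,0],[0,0,0.005,0,0,0],[0,0,0.005,0,0,0],[0,0,0.005,0,0,0]]}}

```text
clock: 24.6
tcp_pos: [0.6026, -0.2416, 0.1567]
orientation: [2.197, 2.241, 0.003]
contact_force: [-1.3, 0.7, 10.5]
grip_width: -0.0003
gripper_force: 5.2
```

Call:
{"op": "apply_moves", "data": {"rows": [[0,0,-0.02,0,0,0],[0,0,-0.1,0,0,0],[0,0,-0.25,0,0,0],[0,0,-0.4,0,0,0],[0,0,-0.4,0,0,0]]}}

```text
clock: 25.22
tcp_pos: [0.6029, -0.2417, 0.2593]
orientation: [2.195, 2.239, 0.005]
contact_force: [0.2, -0.3, 0.2]
grip_width: -0.0001
gripper_force: 0.0
```

Call:
{"op": "apply_moves", "data": {"rows": [[0,0,0,0,0,0],[0,0,0,0,0,0],[0,0,0,0,0,0]]}}

```text
clock: 25.6
tcp_pos: [0.6004, -0.2413, 0.2536]
orientation: [-2.198, -2.242, 0.001]
contact_force: [-0.8, -0.1, 0.1]
grip_width: -0.0001
gripper_force: 0.0
```

```bash
python3 -c "
from bench import r
print(r.hand_in())"
```

```text
the job is handed in; nothing more can be done
None
```

The chestpiece stands in the empty bay, pressed onto the hidden stop with an estimated 9 N at most and released, and the job is handed in at about 26 s; the hand-in gave no verdict.

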